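# Make up two riveting kits from the sorting pan

### The arm

A 7-joint arm with a two-finger parallel gripper is mounted at the origin on the work surface. World frame = base frame: x ahead of the robot, y to its left, z up, the work surface at z = 0. Lengths are in m, angles in rad, forces in N, time in s.
With the tool pointing down it reaches from about 0.4 to 0.85 m from the base axis. Payload 4.5 kg.
Tool frame: the origin (TCP) lies between the finger pads; the fingertips stand 8 mm ahead of it and the grasp point (between the pads) lies 11 mm behind it (ctrl.nose_length is the distance from the TCP to the fingertips, in m); z points along the fingers, y is the direction in which the jaws open and shut (so a half turn about z gives the same grasp; the last joint's range is limited). The gripper opens to 85 mm and grips with 20 to 120 N. Pads are 22 mm wide; open, the fingers measure 114 mm over their backs; the gripper's body (76 mm by 85 mm) begins 54 mm behind the grasp point. The pads swing forward as they close: fully open they stand 13 mm farther back than shut.
Start: joints at [1.328, 0.689, -0.195, 1.565, 0.157, 0.902, -0.215], TCP at [0.171, -0.601, 0.239] pointing down, gripper open.
Joint ranges: [-3.01, 3.01], [-0.46, 2.08], [-1.47, 1.51], [0.13, 2.56], [-1, 4.14], [0.04, 2.09], [-2.66, 2.66]. Speed limits (rad/s): [2.57, 2.57, 3.14, 3.14, 3.14, 3.14, 3.14].

### API

Orientations are given as a 3x3 rotation matrix whose columns are the frame's x, y, z axes.
In Python, from station import ctrl, viewer gives the robot as it stands.
- The arm moves only by the tool play_rows, never from a script. Its argument "series" is a list that holds one entry, the list of rows, each a list of 7 numbers: the shift along the world's x, y, z in mm, then the turn, a rotation vector about the world's x, y, z in degrees, then the gripper command: -1 is fully open, 1 is shut, values between are in proportion. A call has 1 to 20 rows; each row shifts and turns the pose as measured when the row begins; what a row does not reach is not made up. A row lasts 1/10 s, in which the tool goes at most 50 mm and 8.59 degrees, less where a joint would pass 70% of its speed; a pose out of reach is approached as far as the arm can. A call is refused whole if a number of a shift passes 50 or a number of a turn 8.59, either way. A call with a gripper value outside its range is refused whole. The fingers move at their own pace and stop on an object; the grip force is fixed at half the most. Time passes only in rows, so rows that do not move let the fingers close. It gives the time, the measured TCP pose, the force and the opening at its end, in the units of the state.
- ctrl.get_obs(): the state, without advancing time (a new reading comes with each control period).
- viewer.read_camera(name): name is "scene" or "side" or "wrist"; returns a dict with "image" (480x640x3 uint8, red, green, blue), "K" (3x3 intrinsics, pixels), "rvec" (rotation vector, rad) and "tvec" (3), from world to camera coordinates, as OpenCV has them; the wrist camera has in their place "mount" (4x4, takes a point from camera to tool coordinates, whose origin is the TCP and whose axes are the flange's). Camera axes: x right, y down, z forward; pixel columns grow to the right and rows downward; lengths in m; the calibration is good to about 2 mm. The wrist camera is an equidistant fisheye: a pixel r from the principal point sees the ray r / f radians off the axis. A picture is of the moment at which its call begins: read the wrist's pose just before it. There is no depth.
- ctrl.finish_job(): hands the job in, once; it reports no verdict.
Trained networks look in the newest picture that a camera, given by its name, has taken for a name from the list of things; names that differ only in an ending like _2 or _b are one class to them, and where a whole thing is asked for, a point or a joint stands for the part that bears it (a point fixed in the world has none). Each returns a list of dicts, best first, with "p" (0 to 1); they miss things now and then, are a little off and sometimes report something else, mostly with a low value. They report only what shows in the picture. A call takes as long as a camera call. They do not tell look-alikes from the thing itself.
- viewer.boxes_of(camera, target): "xy" ([column, row] in pixels, amid what is visible of it).
- viewer.trace(camera, target): "region" (480x640 bool, what is visible of it) and "xy" ([column, row] in pixels, amid what is visible of it).
- viewer.spot_point(camera, target): "xy" ([column, row] in pixels: a listed point, or the origin of a listed thing).
The state is a dict: "t": time; "q": joint angles; "dq": joint speeds; "joint_efforts": joint torques, N m; "ee_pos": TCP position; "eef_rot": TCP orientation; "force": force on the tool from outside, world axes, zero at the start; "ft_torque": the same for the moment, N m; "width": finger opening in m.
Only numpy, scipy, OpenCV 4.12 (cv2) and the standard library are available. Lean on these libraries where they do the work, as an engineer would, in place of code of your own. Each camera call takes 0.05 s, during which the arm holds its last target. There are 200 camera calls.

### The job

Make up the two riveting kits from the black pan. Flush kit, in the three-compartment tray: the straight bucking bar in the long compartment, the countersink cage and the mushroom-shaped flush set in the two square ones, either way round; round-head kit, in the two-compartment tray: the footed (L-shaped) bucking bar in one compartment and the cupped rivet set in the other. Set each tool flat on the tray floor, the same way up as it was in the pan, and leave the drum-shaped bar standing where it is.

Things in the scene. Friction and masses are not known exactly. Their poses are not given: they have to be found in the camera images.
- pan: The black steel sorting pan that holds the stock: open rectangular pan, 232 mm (x) by 286 mm (y) outside, rolled rim 19 mm above the bench, floor 3 mm thick. Fixed. Origin at the centre of its underside on the bench, z up. The six stock tools rest on its floor in two rows of three, rows about 108 mm apart along the pan's x and tools about 90 mm apart along its y, in any order.
- tray_three: Olive-drab sheet-steel kit tray with THREE compartments, 146 mm (x) by 136 mm (y), walls and dividers 2 mm thick with tops 18 mm above the bench (rolled edge to 20), floor 3 mm thick. Fixed. Origin at the centre of its underside on the bench, z up. One long compartment, 75 mm (x) by 132 mm (y) inside, centred at x = -33.5, y = 0 mm in the tray's frame; two square ones, 65 by 65 mm inside, centred at x = 38.5, y = +33.5 and y = -33.5 mm.
- tray_two: Olive-drab sheet-steel kit tray with TWO equal compartments side by side, 114 mm (x) by 156 mm (y), walls and divider 2 mm thick with tops 18 mm above the bench (rolled edge to 20), floor 3 mm thick. Fixed. Origin at the centre of its underside on the bench, z up. Each compartment is 110 mm (x) by 75 mm (y) inside, centred at x = 0, y = +38.5 and y = -38.5 mm in the tray's frame.
- straight_bar: Plain straight bucking bar: bright steel rectangular block, 90 mm long (its x), 25 mm wide (y), 30 mm high, about 0.5 kg, lying flat. Origin at the centre of its underside, z up.
- footed_bar: Footed bucking bar: bright steel, L-shaped seen from above, 28 mm high, about 0.5 kg, lying flat. Its stem is 80 mm long (x, -40 to +40) and 22 mm wide (y, -11 to +11); at the +x end the foot, 22 mm long (x = 18 to 40), sticks out to y = +31.5. Its centre of mass lies about 6 mm towards +x and 4 mm towards +y of the stem's centre. Origin at the centre of the stem's underside, z up.
- drum_bar: Drum bucking bar: plain bright steel cylinder standing on end, 38 mm in diameter, 40 mm high, flat top, about 0.35 kg. Origin at the centre of its underside, z up. It belongs to neither kit.
- flush_set: Flush rivet set, mushroom-shaped, bright steel, standing on its wide flat face with the shank up: head 40 mm in diameter and 6 mm thick at the rim, tapering to a collar 16 mm in diameter that ends 20 mm up; above it the plain shank, 10 mm in diameter, from 20 to 55 mm. About 0.13 kg. Origin at the centre of its underside, z up.
- cupped_set: Cupped rivet set: round bright steel tool lying on its side, 85 mm long along its x, about 75 g; it can roll a little. Thin shank 10 mm in diameter from x = -42.5 to -8.5, then a collar, then the thick body, 16 mm in diameter, from x = 0.5 to 33.5, tapering to the 12 mm cupped nose at x = 42.5. Lies level on collar and body. Origin on its axis at mid-length, so 8 mm above what it lies on; its y and z turn as it rolls.
- countersink: Stop-countersink cage: bright steel round tool standing on its foot: foot 30 mm in diameter up to 10 mm, barrel 26 mm in diameter from 14 to 44 mm with two dark lines round it, then a 7 mm drive stem standing up to 62 mm. About 0.13 kg. Origin at the centre of its underside, z up.
Not all that is in view belongs to the job. What is shaped like the straight_bar but orange or turquoise is not meant.

How it is judged:
By the outcome, as a careful person would: the job done as asked, in the order asked, and still so for the second after the job is handed in, with the robot touching nothing.
It also fails if it takes over 128 s, if anything falls off the work surface, if the arm or the gripper's body presses on something with over 40 N, if the wrist force passes 120 N, or if a joint passes its speed limit or range.

## Working session

There is one attempt and no reset: what is moved stays moved. The work goes in short steps, Python scripts to look and compute and a tool call to move; the robot and the scene stay as the last step left them, time stands still between calls to the robot, and variables do not carry over. Pictures are saved under pics/ and viewed, about 12 in all and at most 16, crops included, and the job is handed in when it is done.

Besides the shell and the picture viewer there is one more tool, called after ">>>" as name([rows], argument=value, ...), one row to a line, values as JSON. play_rows: Moves the arm, as the interface text tells. Its arguments: {"type":"object","properties":{"series":{"type":"array","items":{"type":"array","items":{"type":"array","items":{"type":"number"}}}}},"required":["series"]}

```bash
ls; mkdir -p pics; python3 - <<'E'
from station import ctrl, viewer
import cv2
o=ctrl.get_obs(); print({k:o[k] for k in('t','ee_pos','eef_rot','width','force')}, ctrl.nose_length)
for n in('scene','side','wrist'):
    r=viewer.read_camera(n); cv2.imwrite(f'pics/{n}0.png',r['image'][...,::-1]); print(n,{k:v for k,v in r.items() if k!='image'})
    for t in('pan','tray_three','tray_two','straight_bar','footed_bar','drum_bar','flush_set','cupped_set','countersink'):
        print(t,[(d['xy'],round(d['p'],2)) for d in viewer.spot_point(n,t)][:4])
E
```

```text
pics
{'t': 0.0, 'ee_pos': array([ 0.17059403, -0.60059314,  0.23846146]), 'eef_rot': array([[ 9.61890465e-01,  2.73434288e-01, -6.51228399e-04],
       [ 2.73435028e-01, -9.61888819e-01,  1.78470711e-03],
       [-1.38409199e-04, -1.89476141e-03, -9.99998195e-01]]), 'width': 0.0851460412380098, 'force': array([-0.41670807,  0.14912922, -0.16520109])} 0.008
scene {'K': array([[493.94279186,   0.        , 315.87820916],
       [  0.        , 493.94279186, 237.39740451],
       [  0.        ,   0.        ,   1.        ]]), 'rvec': array([ 1.03772396,  2.5606036 , -0.90761978]), 'tvec': array([ 0.38800718, -0.27224063,  1.10692486])}
pan [([309.1, 263.8], 0.59)]
tray_three [([233.2, 141.4], 0.55)]
tray_two [([477.5, 377.9], 0.78)]
straight_bar [([372.1, 276.7], 0.92), ([249.0, 370.4], 0.87), ([416.1, 213.6], 0.62), ([299.3, 216.1], 0.61)]
footed_bar [([297.9, 217.9], 0.88)]
drum_bar [([289.8, 279.3], 0.81)]
flush_set []
cupped_set [([335.3, 242.2], 0.83)]
countersink [([318.8, 311.7], 0.79), ([287.5, 277.9], 0.58)]
side {'K': array([[575.50018363,   0.        , 327.56589917],
       [  0
[... 621 characters left out ...]
_set [([305.4, 244.7], 0.54)]
countersink [([349.6, 214.6], 0.6)]
wrist {'K': array([[371.64829954,   0.        , 323.63996814],
       [  0.        , 371.64829954, 238.77908774],
       [  0.        ,   0.        ,   1.        ]]), 'mount': array([[ 5.90460674e-04, -9.50041338e-01, -3.12123546e-01,
         7.92832200e-02],
       [ 9.99999820e-01,  5.27459961e-04,  2.86270620e-04,
         4.86333326e-04],
       [-1.07336249e-04, -3.12123659e-01,  9.50041478e-01,
        -1.36255838e-01],
       [ 0.00000000e+00,  0.00000000e+00,  0.00000000e+00,
         1.00000000e+00]])}
pan []
tray_three []
tray_two []
straight_bar []
footed_bar []
drum_bar []
flush_set []
cupped_set []
countersink []
```

View pics/scene0.png

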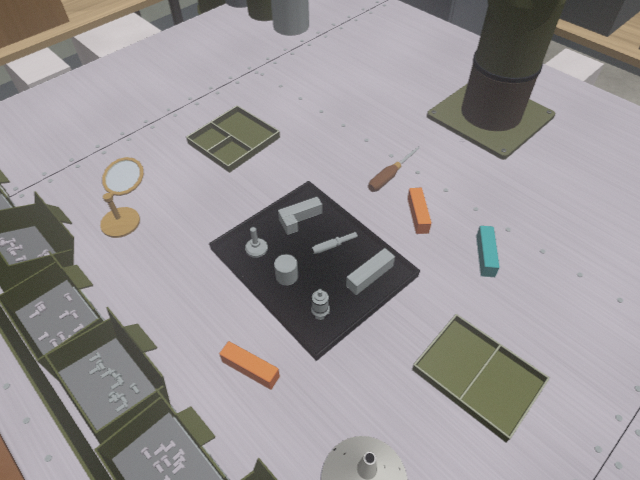

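View pics/side0.png

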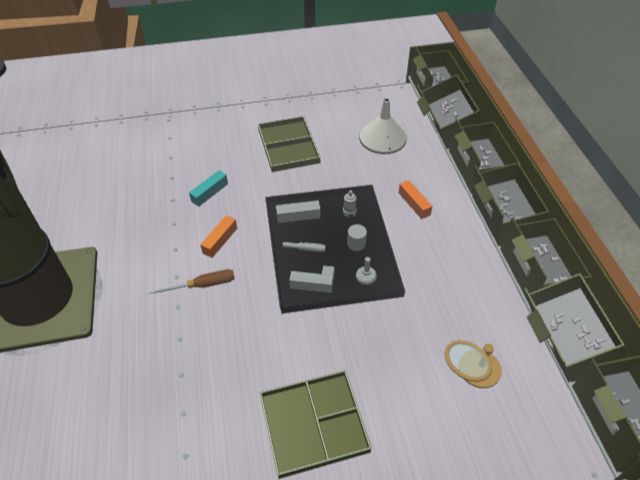

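Both views show the pan (scene ~(315,265)) with all six tools. tray_three is at scene (233,138) and side (315,424). tray_two is at scene (480,376) and side (290,143). The orange and turquoise blocks are decoys outside the pan. Next I'll fit each pose to the silhouettes from both cameras.

```bash
cat > h.py <<'E'
import numpy as np, cv2
from scipy.optimize import minimize
from station import ctrl, viewer
def box(x0,x1,y0,y1,z0,z1): return np.array([[x,y,z] for x in(x0,x1) for y in(y0,y1) for z in(z0,z1)],float)
def cyl(r0,r1,z0,z1,ax='z'):
    a=np.linspace(0,2*np.pi,32,endpoint=False)
    p=np.vstack([np.c_[r*np.cos(a),r*np.sin(a),0*a+z] for r,z in((r0,z0),(r1,z1))])
    return p if ax=='z' else p[:,[2,0,1]]
M={'pan':[box(-116,116,-143,143,0,19)],'tray_three':[box(-73,73,-68,68,0,20)],'tray_two':[box(-57,57,-78,78,0,20)],
'straight_bar':[box(-45,45,-12.5,12.5,0,30)],
'footed_bar':[box(-40,40,-11,11,0,28),box(18,40,-11,31.5,0,28)],
'drum_bar':[cyl(19,19,0,40)],'flush_set':[cyl(20,20,0,6),cyl(20,8,6,20),cyl(5,5,20,55)],
'cupped_set':[cyl(5,5,-42.5,-8.5,'x'),cyl(5,8,-8.5,.5,'x'),cyl(8,8,.5,33.5,'x'),cyl(8,6,33.5,42.5,'x')],
'countersink':[cyl(15,15,0,10),cyl(15,13,10,14),cyl(13,13,14,44),cyl(3.5,3.5,44,62)]}
def proj(P,c):  # world m -> px, pinhole
    return cv2.projectPoints(np.asarray(P,float).reshape(-1,3),c['rvec'],c['tvec'],c['K'],None)[0].reshape(-1,2)
def wproj(P,c,o): # wrist fisheye
    R=o['eef_rot'];T=np.linalg.inv(c['mount']);q=(np.asarray(P).reshape(-1,3)-o['ee_pos'])@R
    q=q@T[:3,:3].T+T[:3,3]; th=np.arctan2(np.hypot(q[:,0],q[:,1]),q[:,2]); n=np.hypot(q[:,0],q[:,1])+1e-12
    return np.c_[c['K'][0,2]+c['K'][0,0]*th*q[:,0]/n, c['K'][1,2]+c['K'][1,1]*th*q[:,1]/n]
def ray_plane(uv,c,z,o=None): # px -> world on plane z
    if o is None:
        R=cv2.Rodrigues(c['rvec'])[0];C=-R.T@c['tvec'];d=R.T@np.linalg.inv(c['K'])@np.array([*uv,1.])
    else:
        v=(np.array(uv)-c['K'][:2,2])/c['K'][0,0];r=np.linalg.norm(v)+1e-12
        dc=np.r_[np.sin(r)*v/r,np.cos(r)];R=o['eef_rot'];d=R@c['mount'][:3,:3]@dc;C=o['ee_pos']+R@c['mount'][:3,3]
    return C+d*(z-C[2])/d[2]
def place(name,p,z0): # p: x,y mm, yaw rad
    c,s=np.cos(p[2]),np.sin(p[2]);R=np.array([[c,-s,0],[s,c,0],[0,0,1]])
    return [(m@R.T+[p[0],p[1],z0])/1000 for m in M[name]]
def render(name,p,z0,pf,S=4):
    im=np.zeros((480*S,640*S),np.uint8)
    for m in place(name,p,z0):
        h=cv2.convexHull(np.float32(pf(m))); cv2.fillConvexPoly(im,np.int32(np.round((h+.5)*S*16-8)),1,shift=4)
    return cv2.resize(im.astype(np.float32),(640,480),interpolation=cv2.INTER_AREA)
def fit(name,views,p0,z0,yaws): # views: [(mask,pf)]
    def cost(p):
        e=0
        for m,pf in views:
            r=render(name,p,z0,pf); e+=np.abs(r-m).sum()/m.sum()
        return e/len(views)
    best=min(([cost([*p0,y]),y] for y in yaws))
    sx=np.array([[0,0,0],[8,0,0],[0,8,0],[0,0,.15]])+[*p0,best[1]]
    return minimize(cost,[*p0,best[1]],method='Nelder-Mead',options=dict(initial_simplex=sx,xatol=.05,fatol=1e-4,maxfev=120))
E
cat > m.py <<'E'
from h import *
cams={n:viewer.read_camera(n) for n in('scene','side')}
for t in M:
    big=t in('pan','tray_three','tray_two'); z0=0 if big else (11 if t=='cupped_set' else 3)
    H=np.vstack(M[t])[:,2].mean()
    vs=[];pp=[]
    for n,c in cams.items():
        ds=viewer.trace(n,t)
        for d in ds:
            w=ray_plane(d['xy'],c,(z0+H)/1000)*1000
            if d['p']<.3: continue
            if not big and not(pan is None) and np.linalg.norm(w[:2]-pan[:2])>165: continue
            m=d['region'].astype(np.uint8)
            if big: m=cv2.fillConvexPoly(np.zeros_like(m),cv2.convexHull(cv2.findNonZero(m)),1)
            print(t,n,round(d['p'],2),np.round(w[:2]),m.sum())
            vs.append((m.astype(np.float32),lambda P,c=c:proj(P,c)));pp.append(w[:2]);break
    if not vs: print(t,'NONE');continue
    r=fit(t,vs,np.mean(pp,0),z0,np.arange(0,2*np.pi,np.pi/12))
    if t=='pan': pan=r.x
    print('  ->',t,np.round(r.x[:2],1),round(np.degrees(r.x[2]),1),'err',round(r.fun,3),flush=True)
E
sed -i 's/^cams=/pan=None\ncams=/' m.py; python3 m.py
```

```text
pan scene 0.55 [577.  26.] 19758
pan side 0.92 [567. -16.] 14075
  -> pan [562.3  13.5] -2.4 err 0.022
tray_three scene 0.58 [ 462. -338.] 3548
tray_three side 0.66 [ 457. -347.] 8490
  -> tray_three [ 459.3 -341.2] 4.3 err 0.033
tray_two scene 0.88 [529. 342.] 9128
tray_two side 0.69 [541. 335.] 2583
  -> tray_two [529.7 334.3] 3.9 err 0.039
straight_bar scene 0.67 [521.  19.] 369
straight_bar side 0.65 [511. 107.] 761
  -> straight_bar [519.3  66.9] 50.9 err 2.112
footed_bar scene 0.56 [519. -76.] 897
footed_bar side 0.93 [514. -76.] 867
  -> footed_bar [505.9 -77.5] 341.1 err 0.121
drum_bar scene 0.8 [623.   7.] 587
drum_bar side 0.74 [611.   5.] 443
  -> drum_bar [614.9   6.3] 6.2 err 0.116
flush_set scene 0.73 [620. -67.] 402
flush_set side 0.59 [608. -95.] 359
  -> flush_set [613.8 -76.5] 29.8 err 0.115
cupped_set scene 0.72 [510.  12.] 367
cupped_set side 0.64 [515.  14.] 348
  -> cupped_set [508.6  16. ] 341.8 err 0.143
countersink scene 0.55 [621.  96.] 431
countersink side 0.72 [627.  85.] 334
  -> countersink [621.3  95.5] 15.7 err 0.113
```

```bash
python3 - <<'E'
from h import *
cams={n:viewer.read_camera(n) for n in('scene','side')}
vs=[]
for n,c in cams.items():
    for d in viewer.trace(n,'straight_bar'):
        w=ray_plane(d['xy'],c,.018)*1000
        print(n,round(d['p'],2),np.round(d['xy']),np.round(w[:2]),d['region'].sum())
        if np.linalg.norm(w[:2]-[512,107])<30: vs.append((d['region'].astype(np.float32),lambda P,c=c:proj(P,c)))
print(len(vs)); r=fit('straight_bar',vs,[512,107],3,np.arange(0,np.pi,np.pi/12)); print(r.x,np.degrees(r.x[2]),r.fun)
P=dict(pan=(562.3,13.5,-2.4),tray_three=(459.3,-341.2,4.3),tray_two=(529.7,334.3,3.9),footed_bar=(505.9,-77.5,-18.9),drum_bar=(614.9,6.3,0),flush_set=(613.8,-76.5,0),cupped_set=(508.6,16,-18.2),countersink=(621.3,95.5,0),straight_bar=(r.x[0],r.x[1],np.degrees(r.x[2])))
for n,c in cams.items():
    im=c['image'][...,::-1].copy(); im=cv2.resize(im,None,fx=2,fy=2,interpolation=cv2.INTER_CUBIC)
    for t,p in P.items():
        z0=0 if 'tray' in t or t=='pan' else 11 if t[0:2]=='cu' else 3
        for m in place(t,(p[0],p[1],np.radians(p[2])),z0):
            h=cv2.convexHull(np.float32(proj(m,c)*2+.5)); cv2.polylines(im,[np.int32(h)],True,(0,0,255),1)
    cv2.imwrite(f'pics/ov_{n}.png',im[330:730,380:880] if n=='scene' else im[350:650,480:840])
E
```

```text
scene 0.97 [488. 250.] [336. 218.] 909
scene 0.7 [247. 370.] [771.  99.] 1351
scene 0.63 [418. 211.] [350.  77.] 769
scene 0.61 [373. 270.] [509. 109.] 1088
side 0.8 [416. 204.] [762.  74.] 679
side 0.61 [216. 239.] [341.  64.] 714
side 0.6 [300. 211.] [517. 104.] 757
side 0.57 [210. 188.] [341. 211.] 667
2
[ 5.12580537e+02  1.04551700e+02 -6.17102638e-02] -3.535737668417765 0.08944869041442871
```

View pics/ov_scene.png

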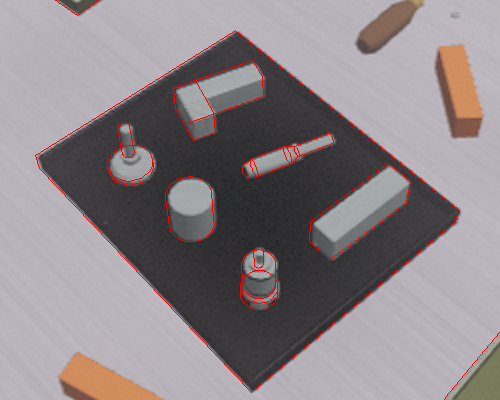

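>>> play_rows([
  [[35, 45, 0, 0, 0, 0, -1], [35, 45, 0, 0, 0, 0, -1], [35, 45, 0, 0, 0, 0, -1], [35, 45, 0, 0, 0, 0, -1], [35, 45, 0, 0, 0, 0, -1], [35, 45, 0, 0, 0, 0, -1], [30, 40, 0, 0, 0, 0, -1], [30, 40, 0, 0, 0, 0, -1], [20, 40, 0, 0, 0, 0, -1], [20, 40, 0, 0, 0, 0, -1], [10, 40, 0, 0, 0, 0, -1], [0, 40, 0, 0, 0, 0, -1], [0, 40, 0, 0, 0, 0, -1], [0, 40, 0, 0, 0, 0, -1], [0, 40, 0, 0, 0, 0, -1], [0, 0, 0, 0, 0, 0, -1]],
])

```text
t: 4.3
ee_pos: [0.473, 0.0184, 0.242]
eef_rot: [[0.963, 0.269, 0.014], [0.269, -0.963, -0.005], [0.012, 0.009, -1.0]]
force: [0.0, 0.9, -0.4]
width: 0.0854
```

The overlay matches all the tools in the pan. Now I'll go above the straight bar and look with the wrist camera.

>>> play_rows([
  [[13, 30, -15, 0, 0, -6.5, -1], [13, 30, -15, 0, 0, -6.5, -1], [13, 26, -15, 0, 0, -6.5, -1], [0, 0, 0, 0, 0, 0, -1], [0, 0, 0, 0, 0, 0, -1]],
])

```text
t: 4.8
ee_pos: [0.5144, 0.1063, 0.1963]
eef_rot: [[0.997, -0.081, 0.014], [-0.081, -0.997, -0.011], [0.015, 0.01, -1.0]]
force: [-0.3, -0.9, -0.5]
width: 0.0851
```

```bash
cat > w.py <<'E'
import sys; from h import *
# usage: w.py pic name:x:y:yawdeg:z0 ...   refine in wrist view
o=ctrl.get_obs(); c=viewer.read_camera('wrist'); pf=lambda P:wproj(P,c,o)
im=c['image'][...,::-1].copy(); R=o['eef_rot']
print('tcp',np.round(o['ee_pos']*1000,1),'yaw',round(np.degrees(np.arctan2(R[1,0],R[0,0])),1),'w',round(o['width']*1000,1),'tilt',np.round(np.degrees(R[:2,2]),2),'t',o['t'])
for a in sys.argv[2:]:
    t,x,y,yaw,z0=a.split(':'); x,y,yaw,z0=map(float,(x,y,yaw,z0))
    for d in viewer.trace('wrist',t):
        w=ray_plane(d['xy'],c,(z0+np.vstack(M[t])[:,2].mean())/1000,o)*1000
        if d['p']<.3 or np.linalg.norm(w[:2]-[x,y])>40: continue
        m=d['region'].astype(np.uint8)
        if 'tray' in t: m=cv2.fillConvexPoly(np.zeros_like(m),cv2.convexHull(cv2.findNonZero(m)),1)
        r=fit(t,[(m.astype(np.float32),pf)],[x,y],z0,np.radians(yaw+np.arange(-20,21,10)))
        print(t,round(d['p'],2),'xy',np.round(r.x[:2],1),'yaw',round(np.degrees(r.x[2]),1),'err',round(r.fun,3))
        for q in place(t,r.x,z0): cv2.polylines(im,[np.int32(cv2.convexHull(np.float32(pf(q))))],True,(0,0,255),1)
        break
    else: print(t,'not found')
cv2.imwrite(f'pics/{sys.argv[1]}.png',im)
E
python3 w.py w1 straight_bar:512.6:104.6:-3.5:3 countersink:621.3:95.5:0:3 drum_bar:615:6:0:3 cupped_set:508.6:16:-18:11
```

```text
tcp [514.4 106.3 196.3] yaw -4.6 w 85.1 tilt [ 0.8  -0.65] t 4.8
straight_bar 0.83 xy [511.5 103.8] yaw -2.9 err 0.037
countersink 0.88 xy [620.6  94.2] yaw -18.2 err 0.037
drum_bar 0.94 xy [613.7   5.5] yaw -18.0 err 0.091
cupped_set 0.58 xy [507.6  14.3] yaw -18.7 err 0.084
```

View pics/w1.png

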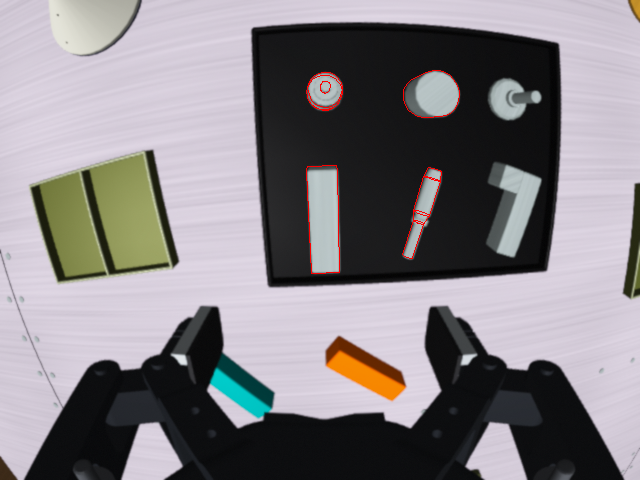

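The wrist view agrees with the fits to about 1.5 mm. The straight bar fills (307–340, 167–272). I'll go down with the jaws part open so they clear the rim.

>>> play_rows([
  [[-3, -2.5, -40, 0.6, 0.8, 1.7, 0], [0, 0, -40, 0, 0, 0, 0], [0, 0, -35, 0, 0, 0, 0], [0, 0, -25, 0, 0, 0, 0], [0, 0, -15, 0, 0, 0, 0], [0, 0, 0, 0, 0, 0, 0]],
])

```text
t: 5.65
ee_pos: [0.5149, 0.0977, 0.0414]
eef_rot: [[0.998, -0.06, 0.012], [-0.06, -0.998, 0.002], [0.012, -0.003, -1.0]]
force: [-0.8, -0.5, -0.5]
width: 0.0425
```

>>> play_rows([
  [[-3, 6, -2, 0, 0.7, 0.5, 0], [-0.5, 0, -14, 0, 0, 0, 0], [0, 0, -10, 0, 0, 0, 0], [0, 0, 0, 0, 0, 0, 0]],
])

```text
t: 6.05
ee_pos: [0.5133, 0.1037, 0.0164]
eef_rot: [[0.999, -0.052, 0.004], [-0.052, -0.999, 0.004], [0.004, -0.004, -1.0]]
force: [0.3, -0.0, 0.1]
width: 0.0425
```

>>> play_rows([
  [[0, 0, 0, 0, 0, 0, 1], [0, 0, 0, 0, 0, 0, 1], [0, 0, 0, 0, 0, 0, 1], [0, 0, 0, 0, 0, 0, 1], [0, 0, 0, 0, 0, 0, 1], [0, 0, 20, 0, 0, 0, 1], [0, 0, 40, 0, 0, 0, 1], [0, 0, 40, 0, 0, 0, 1], [0, 0, 0, 0, 0, 0, 1]],
])

```text
t: 6.95
ee_pos: [0.5103, 0.1029, 0.1171]
eef_rot: [[0.999, -0.052, -0.003], [-0.052, -0.999, 0.002], [-0.003, -0.002, -1.0]]
force: [1.4, 0.3, -7.4]
width: 0.0243
```

>>> play_rows([
  [[-7, -37, 3, 0, 0, 8.2, 1], [-7, -37, 3, 0, 0, 8.2, 1], [-7, -37, 3, 0, 0, 8.2, 1], [-7, -37, 3, 0, 0, 8.2, 1], [-7, -37, 3, 0, 0, 8.2, 1], [-7, -37, 3, 0, 0, 8.2, 1], [-7, -37, 3, 0, 0, 8.2, 1], [-7, -37, 3, 0, 0, 8.2, 1], [-7, -37, 3, 0, 0, 8.2, 1], [-7, -37, 3, 0, 0, 8.2, 1], [-7, -37, 3, 0, 0, 8.2, 1], [-7, -37, 3, 0, 0, 7.5, 1], [0, 0, 0, 0, 0, 0, 1], [0, 0, 0, 0, 0, 0, 1]],
])

```text
t: 8.35
ee_pos: [0.4052, -0.3525, 0.1354]
eef_rot: [[-0.145, 0.989, -0.036], [0.989, 0.145, -0.002], [0.004, -0.035, -0.999]]
force: [-0.3, 0.1, -5.1]
width: 0.0239
```

```bash
python3 w.py w2 tray_three:459:-341:4.3:0
```

```text
tcp [ 405.2 -352.5  135.4] yaw 98.4 w 23.9 tilt [-2.04 -0.09] t 8.35
tray_three 0.84 xy [ 461.2 -338.9] yaw 4.1 err 0.135
```

View pics/w2.png

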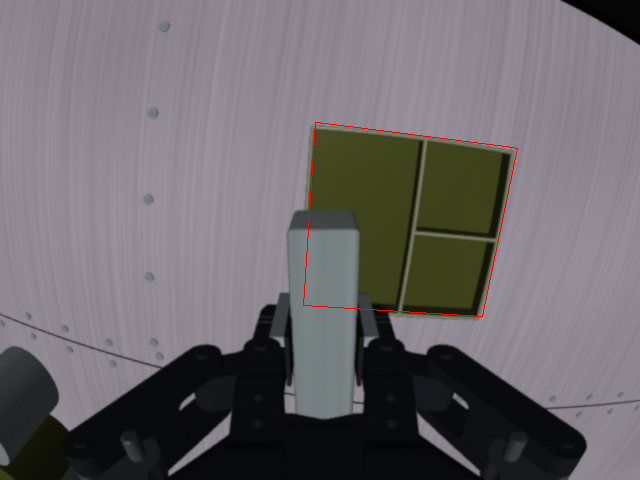

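The bar is held across the jaws, and tray_three shows at (305–515, 123–318) with its long compartment on the left, as expected. I'll correct the offset and go down.

>>> play_rows([
  [[21, 9, 0, 0.1, -2.1, -4.1, 1], [0, 0, -35, 0, 0, 0, 1], [0, 0, -35, 0, 0, 0, 1], [0, 0, -17, 0, 0, 0, 1], [0, 0, 0, 0, 0, 0, 1]],
])

```text
t: 8.95
ee_pos: [0.4301, -0.3353, 0.0455]
eef_rot: [[-0.082, 0.997, 0.002], [0.997, 0.082, 0.004], [0.004, 0.003, -1.0]]
force: [-0.2, 0.6, -6.5]
width: 0.024
```

>>> play_rows([
  [[-4, -8, 0, 0, 0, 0, 1], [0, 0, -14, 0, 0, 0, 1], [0, 0, -8, 0, 0, 0, 1], [0, 0, -4, 0, 0, 0, 1], [0, 0, 0, 0, 0, 0, 1]],
])

```text
t: 9.45
ee_pos: [0.4284, -0.3428, 0.0199]
eef_rot: [[-0.084, 0.996, 0.006], [0.996, 0.084, 0.003], [0.003, 0.007, -1.0]]
force: [0.1, -0.1, -5.5]
width: 0.024
```

>>> play_rows([
  [[-2, -1, -3, 0, -0.3, 0, 1], [0, 0, -0.5, 0, 0, 0, 1], [0, 0, 0, 0, 0, 0, 0.12], [0, 0, 0, 0, 0, 0, 0.12], [0, 0, 0, 0, 0, 0, 0.12], [0, 0, 0, 0, 0, 0, 0.12]],
])

```text
t: 10.05
ee_pos: [0.4292, -0.345, 0.0192]
eef_rot: [[-0.084, 0.996, 0.018], [0.996, 0.084, -0.0], [-0.002, 0.018, -1.0]]
force: [-0.4, -0.3, -1.0]
width: 0.0377
```

>>> play_rows([
  [[0, 0, 30, 0, -1, 0, 0.12], [0, 0, 45, 0, 0, 0, 0], [14, 30, 35, 0, 0, 0, -0.2], [16, 37, 0, 0, 0, 0, -0.2], [16, 37, 0, 0, 0, 0, -0.2], [16, 37, 0, 0, 0, 0, -0.2], [16, 37, 0, 0, 0, 0, -0.2], [16, 37, 0, 0, 0, 0, -0.2], [16, 37, 0, 0, 0, 0, -0.2], [16, 37, 0, 0, 0, 0, -0.2], [16, 37, 0, 0, 0, 0, -0.2], [16, 37, 0, 0, 0, 0, -0.2], [16, 37, 0, 0, 0, 0, -0.2], [16, 37, 0, 0, 0, 0, -0.2], [0, 0, 0, 0, 0, 0, -0.2], [0, 0, 0, 0, 0, 0, -0.2]],
])

```text
t: 11.65
ee_pos: [0.6237, 0.1103, 0.1378]
eef_rot: [[-0.077, 0.996, 0.045], [0.997, 0.077, -0.0], [-0.004, 0.045, -0.999]]
force: [0.0, -1.4, -0.5]
width: 0.0514
```

```bash
python3 - <<'E'
from h import *
c=viewer.read_camera('side'); im=c['image'][...,::-1]
cv2.imwrite('pics/s1.png',cv2.resize(im[340:480,230:400],None,fx=4,fy=4,interpolation=cv2.INTER_CUBIC))
E
```

```text
(no output)
```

View pics/s1.png

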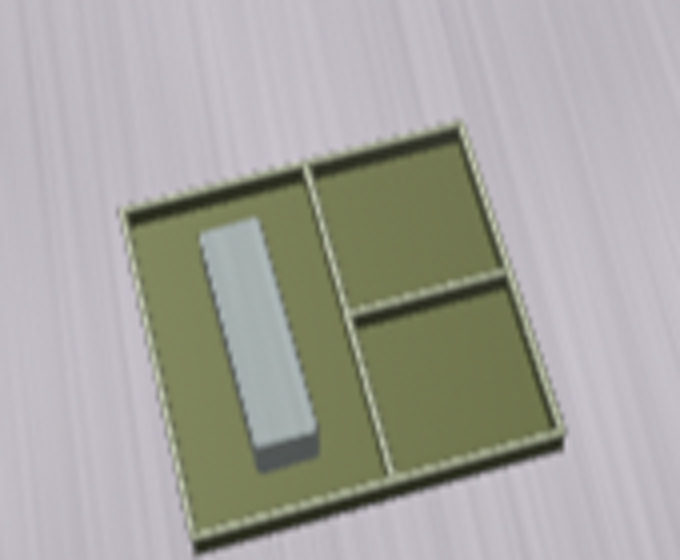

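The straight bar lies flat in the long compartment at (200–320, 215–470). Next is the countersink cage.

>>> play_rows([
  [[-3, -16, -20, 0, 2.6, 0, -0.2], [0, 0, -32, 0, 0, 0, -0.2], [0, 0, 0, 0, 0, 0, -0.2]],
])

```text
t: 12.0
ee_pos: [0.6204, 0.0915, 0.0863]
eef_rot: [[-0.076, 0.997, 0.0], [0.997, 0.076, 0.0], [0.0, 0.0, -1.0]]
force: [-0.5, 0.0, 0.0]
width: 0.0511
```

```bash
python3 w.py w3 countersink:620.6:94.2:0:3
```

```text
tcp [620.4  91.5  86.3] yaw 94.3 w 51.1 tilt [0.02 0.  ] t 12.0
countersink 0.84 xy [620.4  93.6] yaw 23.2 err 0.031
```

>>> play_rows([
  [[0, 2.5, -25, 0, 0, 0, -0.2], [0, 0.5, -20, 0, 0, 0, -0.2], [0, 0, -11, 0, 0, 0, -0.2], [0, 0, -1, 0, 0, 0, -0.2], [0, 0, 0, 0, 0, 0, -0.2]],
])

```text
t: 12.6
ee_pos: [0.6283, 0.0954, 0.04]
eef_rot: [[-0.072, 0.997, 0.02], [0.997, 0.072, 0.005], [0.003, 0.02, -1.0]]
force: [-0.2, 0.1, 0.0]
width: 0.0511
```

>>> play_rows([
  [[-8, -2, -6, -0.3, 1.1, 0, -0.2], [0, 0, -6, 0, 0, 0, -0.2], [0, 0, 0, 0, 0, 0, -0.2]],
])

```text
t: 12.9
ee_pos: [0.6212, 0.0935, 0.0299]
eef_rot: [[-0.072, 0.997, 0.003], [0.997, 0.072, -0.0], [-0.0, 0.003, -1.0]]
force: [-0.3, -0.3, -0.7]
width: 0.0511
```

>>> play_rows([
  [[0, 0, -3, 0, 0, 0, -0.2], [0, 0, 0, 0, 0, 0, 1], [0, 0, 0, 0, 0, 0, 1], [0, 0, 0, 0, 0, 0, 1], [0, 0, 0, 0, 0, 0, 1], [0, 0, 0, 0, 0, 0, 1], [0, 0, 25, 0, 0, 0, 1], [0, 0, 40, 0, 0, 0, 1], [0, 0, 40, 0, 0, 0, 1], [0, 0, 0, 0, 0, 0, 1]],
])

```text
t: 13.9
ee_pos: [0.6193, 0.0933, 0.1332]
eef_rot: [[-0.073, 0.997, -0.002], [0.997, 0.073, -0.001], [-0.001, -0.002, -1.0]]
force: [0.4, 0.5, -0.6]
width: 0.0243
```

>>> play_rows([
  [[-11, -35.5, 0, 0, 0, 0, 1], [-11, -35.5, 0, 0, 0, 0, 1], [-11, -35.5, 0, 0, 0, 0, 1], [-11, -35.5, 0, 0, 0, 0, 1], [-11, -35.5, 0, 0, 0, 0, 1], [-11, -35.5, 0, 0, 0, 0, 1], [-11, -35.5, 0, 0, 0, 0, 1], [-11, -35.5, 0, 0, 0, 0, 1], [-11, -35.5, 0, 0, 0, 0, 1], [-11, -35.5, 0, 0, 0, 0, 1], [-11, -35.5, 0, 0, 0, 0, 1], [0, 0, 0, 0, 0, 0, 1], [0, 0, 0, 0, 0, 0, 1]],
])

```text
t: 15.2
ee_pos: [0.4851, -0.3099, 0.1262]
eef_rot: [[-0.073, 0.997, -0.01], [0.997, 0.073, 0.005], [0.005, -0.01, -1.0]]
force: [0.2, 1.2, -0.9]
width: 0.0241
```

```bash
python3 w.py w4 tray_three:459:-341:4.3:0
```

```text
tcp [ 485.1 -309.9  126.2] yaw 94.2 w 24.1 tilt [-0.59  0.27] t 15.2
tray_three 0.79 xy [ 456.2 -340. ] yaw 3.6 err 0.141
```

View pics/w4.png

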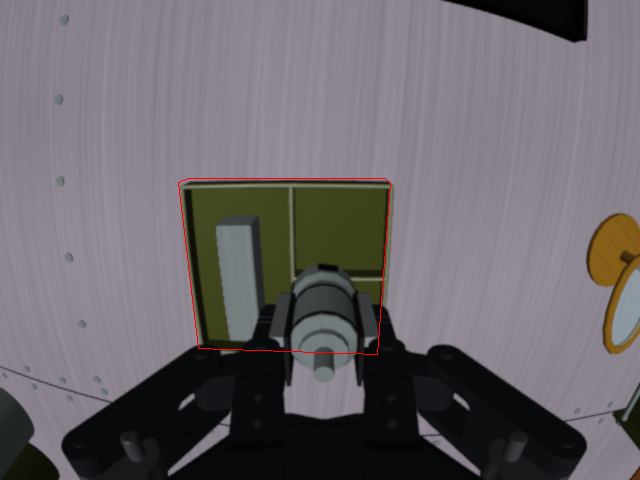

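The cage is held upright at (325,315), over the upper-right square region. Going down.

>>> play_rows([
  [[10, 5, -10, -0.3, -0.6, 0, 1], [0, 0, -30, 0, 0, 0, 1], [0, 0, -30, 0, 0, 0, 1], [0, 0, 0, 0, 0, 0, 1], [0, 0, 0, 0, 0, 0, 1]],
])

```text
t: 15.8
ee_pos: [0.5025, -0.2951, 0.054]
eef_rot: [[-0.087, 0.996, 0.008], [0.996, 0.087, 0.002], [0.002, 0.008, -1.0]]
force: [-0.5, 0.3, -0.5]
width: 0.024
```

>>> play_rows([
  [[-7, -9.5, 0, 0, 0.4, -0.7, 1], [0, 0, -12, 0, 0, 0, 1], [0, 0, -8, 0, 0, 0, 1], [0, 0, 0, 0, 0, 0, 1]],
])

```text
t: 16.2
ee_pos: [0.4975, -0.3052, 0.0357]
eef_rot: [[-0.075, 0.997, 0.005], [0.997, 0.075, 0.0], [0.0, 0.005, -1.0]]
force: [0.3, -0.3, -1.9]
width: 0.0242
```

>>> play_rows([
  [[-1.5, 0.5, -6, 0, 0.3, 0, 1], [0, 0, -2.5, 0, 0, 0, 1], [0, 0, 0, 0, 0, 0, 1]],
])

```text
t: 16.5
ee_pos: [0.4961, -0.3049, 0.0271]
eef_rot: [[-0.074, 0.997, 0.0], [0.997, 0.074, -0.0], [-0.0, 0.0, -1.0]]
force: [-0.8, -0.0, 3.1]
width: 0.0244
```

>>> play_rows([
  [[0, 0, 0, 0, 0, 0, 0.25], [0, 0, 0, 0, 0, 0, 0.25], [0, 0, 0, 0, 0, 0, 0.25], [0, 0, 20, 0, 0, 0, 0.25], [0, 0, 40, 0, 0, 0, 0.25], [0, 0, 40, 0, 0, 0, 0], [0, 0, 0, 0, 0, 0, 0], [17, 32, 0, 0, 0, 0, 0], [17, 32, 0, 0, 0, 0, 0], [17, 32, 0, 0, 0, 0, 0], [17, 32, 0, 0, 0, 0, 0], [17, 32, 0, 0, 0, 0, 0], [17, 32, 0, 0, 0, 0, 0], [14, 28, 0, 0, 0, 0, 0], [0, 0, 0, 0, 0, 0, 0], [0, 0, 0, 0, 0, 0, 0]],
])

```text
t: 18.1
ee_pos: [0.613, -0.0779, 0.1271]
eef_rot: [[-0.069, 0.998, -0.001], [0.998, 0.069, -0.001], [-0.001, -0.002, -1.0]]
force: [-0.6, -0.6, -0.2]
width: 0.0427
```

```bash
python3 w.py w5 flush_set:613.8:-76.5:0:3; python3 - <<'E'
from h import *
c=viewer.read_camera('side'); im=c['image'][...,::-1]
cv2.imwrite('pics/s2.png',cv2.resize(im[340:480,230:400],None,fx=4,fy=4,interpolation=cv2.INTER_CUBIC))
E
```

```text
tcp [613.  -77.9 127.1] yaw 94.0 w 42.7 tilt [-0.08 -0.09] t 18.1
flush_set 0.89 xy [612.9 -77.8] yaw -4.6 err 0.03
```

View pics/s2.png

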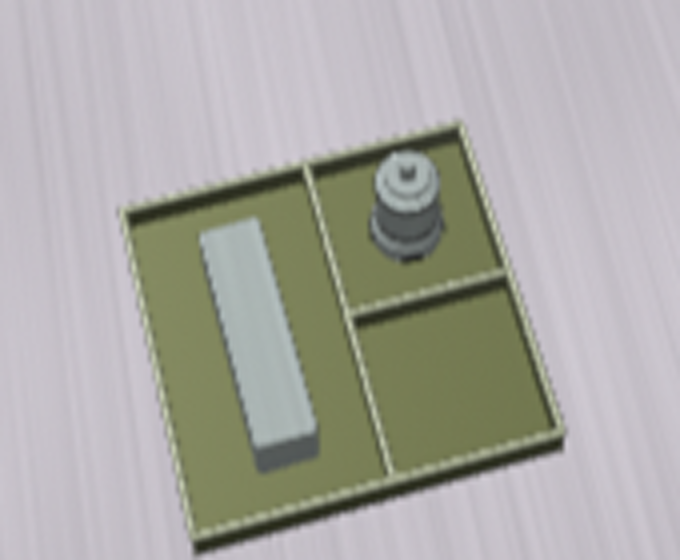

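The cage stands in the upper-right square at (405,210). The TCP is now directly above the flush set.

>>> play_rows([
  [[0, 0, -25, 0, 0, 0, 0], [0, 0, -17, 0, 0, 0, 0], [0, 0, 0, 0, 0, 0, 0]],
])

```text
t: 18.55
ee_pos: [0.6119, -0.085, 0.0847]
eef_rot: [[-0.06, 0.998, -0.001], [0.998, 0.06, -0.005], [-0.005, -0.001, -1.0]]
force: [-1.0, 0.4, -0.1]
width: 0.0427
```

>>> play_rows([
  [[1, 7, 0, 0.3, 0, 0, 0], [0, 0, -20, 0, 0, 0, 0], [0, 0, -15, 0, 0, 0, 0], [0, 0, 0, 0, 0, 0, 0]],
])

```text
t: 18.95
ee_pos: [0.6141, -0.08, 0.0514]
eef_rot: [[-0.056, 0.998, 0.003], [0.998, 0.056, 0.0], [-0.0, 0.003, -1.0]]
force: [0.1, 0.6, 0.4]
width: 0.0424
```

>>> play_rows([
  [[-1, 2, -8, 0, 0, 0.5, 0], [0, 0, -7, 0, 0, 0, 0], [0, 0, 0, 0, 0, 0, 0]],
])

```text
t: 19.25
ee_pos: [0.6141, -0.0776, 0.0369]
eef_rot: [[-0.065, 0.998, 0.005], [0.998, 0.065, 0.0], [0.0, 0.005, -1.0]]
force: [0.4, 0.3, -0.5]
width: 0.0427
```

>>> play_rows([
  [[-1, 0, -2, 0, 0.3, 0, 0], [0, 0, 0, 0, 0, 0, 1], [0, 0, 0, 0, 0, 0, 1], [0, 0, 0, 0, 0, 0, 1], [0, 0, 0, 0, 0, 0, 1], [0, 0, 0, 0, 0, 0, 1], [0, 0, 0, 0, 0, 0, 1]],
])

```text
t: 19.95
ee_pos: [0.6136, -0.0776, 0.0356]
eef_rot: [[-0.065, 0.998, 0.001], [0.998, 0.065, 0.0], [0.0, 0.001, -1.0]]
force: [-0.7, -0.4, -0.7]
width: 0.0074
```

>>> play_rows([
  [[0, 0, 20, 0, 0, 0, 1], [0, 0, 40, 0, 0, 0, 1], [0, 0, 40, 0, 0, 0, 1], [-13, -33, 5, 0, 0, 0, 1], [-13, -33, 0, 0, 0, 0, 1], [-13, -33, 0, 0, 0, 0, 1], [-12, -33, 0, 0, 0, 0, 1], [-12, -33, 0, 0, 0, 0, 1], [-12, -33, 0, 0, 0, 0, 1], [-12, -33, 0, 0, 0, 0, 1], [-12, -33, 0, 0, 0, 0, 1], [-12, -28, 0, 0, 0, 0, 1], [0, 0, 0, 0, 0, 0, 1], [0, 0, 0, 0, 0, 0, 1]],
])

```text
t: 21.35
ee_pos: [0.4942, -0.3784, 0.1442]
eef_rot: [[-0.068, 0.998, -0.0], [0.998, 0.068, 0.001], [0.001, -0.0, -1.0]]
force: [0.5, -0.0, -0.9]
width: 0.0072
```

```bash
python3 w.py w6
```

```text
tcp [ 494.2 -378.4  144.2] yaw 93.9 w 7.2 tilt [-0.01  0.08] t 21.35
```

View pics/w6.png

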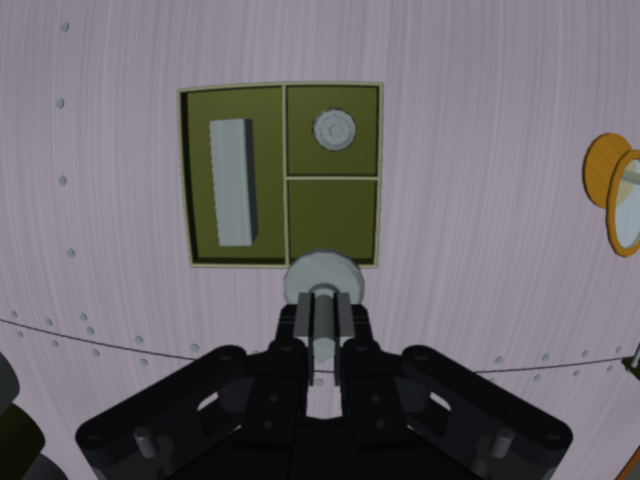

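The flush set is held upright at (323,285). The trays and the first two tools are as placed. Next I'll lower it into the empty square.

>>> play_rows([
  [[6, 7, -20, 0, 0, 0, 1], [0, 0, -35, 0, 0, 0, 1], [0, 0, -28, 0, 0, 0, 1], [0, 0, 0, 0, 0, 0, 1], [0, 0, 0, 0, 0, 0, 1]],
])

```text
t: 21.9
ee_pos: [0.5051, -0.365, 0.0613]
eef_rot: [[-0.077, 0.997, 0.004], [0.997, 0.077, 0.002], [0.002, 0.005, -1.0]]
force: [0.5, -0.6, -0.8]
width: 0.0075
```

>>> play_rows([
  [[-4.5, -6.5, 0, 0, 0.2, 0, 1], [0, 0, -12, 0, 0, 0, 1], [0, 0, -8, 0, 0, 0, 1], [0, 0, 0, 0, 0, 0, 1]],
])

```text
t: 22.3
ee_pos: [0.5029, -0.3725, 0.0441]
eef_rot: [[-0.078, 0.997, 0.006], [0.997, 0.078, -0.001], [-0.002, 0.006, -1.0]]
force: [-0.4, 0.0, -1.2]
width: 0.0076
```

>>> play_rows([
  [[-2.5, 1, -5, 0, 0.3, 0, 1], [0, 0, -3, 0, 0, 0, 1], [0, 0, 0, 0, 0, 0, 1]],
])

```text
t: 22.6
ee_pos: [0.5003, -0.3716, 0.0357]
eef_rot: [[-0.077, 0.997, 0.001], [0.997, 0.077, -0.001], [-0.001, 0.001, -1.0]]
force: [-1.0, 0.3, -0.8]
width: 0.0077
```

>>> play_rows([
  [[0, 0, -0.7, 0, 0, 0, 1], [0, 0, 0, 0, 0, 0, 0.25], [0, 0, 0, 0, 0, 0, 0.25], [0, 0, 0, 0, 0, 0, 0.25], [0, 0, 20, 0, 0, 0, 0.25], [0, 0, 40, 0, 0, 0, 0.25], [0, 0, 45, 0, 0, 0, 0.1], [0, 0, 10, 0, 0, 0, 0], [1, 32.5, 5, 0, 0, 8.3, 0], [1, 32.5, 5, 0, 0, 8.3, 0], [1, 32.5, 5, 0, 0, 8.3, 0], [1, 32.5, 5, 0, 0, 8.3, 0], [1, 32.5, 5, 0, 0, 8.3, 0], [1, 32.5, 5, 0, 0, 8.3, 0], [1, 32.5, 5, 0, 0, 8.3, 0], [1, 32.5, 5, 0, 0, 8.3, 0], [0, 30, 0, 0, 0, 0, 0], [0, 0, 0, 0, 0, 0, 0], [0, 0, 0, 0, 0, 0, 0]],
])

```text
t: 24.5
ee_pos: [0.5062, -0.0733, 0.1953]
eef_rot: [[-0.958, 0.288, 0.009], [0.288, 0.958, 0.001], [-0.009, 0.003, -1.0]]
force: [0.2, -0.7, -0.8]
width: 0.0428
```

```bash
python3 w.py w7 footed_bar:505.9:-77.5:-19:3; python3 - <<'E'
from h import *
c=viewer.read_camera('side'); im=c['image'][...,::-1]
cv2.imwrite('pics/s3.png',cv2.resize(im[340:480,230:400],None,fx=4,fy=4,interpolation=cv2.INTER_CUBIC))
E
```

```text
tcp [506.2 -73.3 195.3] yaw 163.2 w 42.8 tilt [0.53 0.05] t 24.5
footed_bar 0.94 xy [505.3 -78.1] yaw -18.9 err 0.075
```

View pics/s3.png

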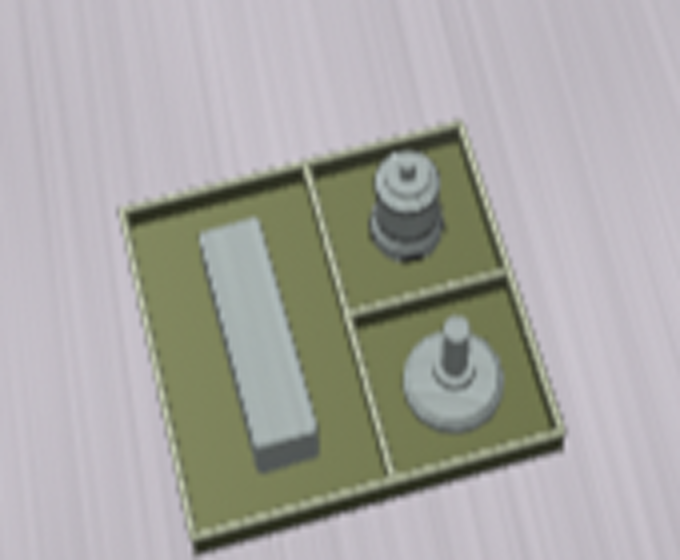

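View pics/w7.png

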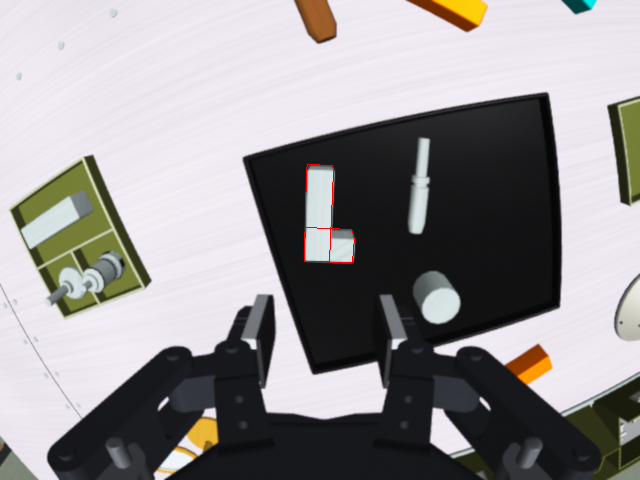

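The flush kit is complete, with all three tools upright and inside their compartments. The footed bar fit (305–355, 165–263) agrees, so I'll go down on its stem.

>>> play_rows([
  [[0, -5, -35, 0, 0.5, -2.1, 0], [0, 0, -40, 0, 0, 0, 0], [0, 0, -40, 0, 0, 0, 0], [0, 0, -30, 0, 0, 0, 0], [0, 0, 0, 0, 0, 0, 0], [0, 0, 0, 0, 0, 0, 0]],
])

```text
t: 25.25
ee_pos: [0.5078, -0.0876, 0.046]
eef_rot: [[-0.94, 0.341, 0.004], [0.341, 0.94, -0.004], [-0.005, -0.002, -1.0]]
force: [0.0, 0.1, 1.4]
width: 0.0427
```

>>> play_rows([
  [[-1.5, 9, 0, 0.2, 0.2, 1.1, 0], [0, 0, -17, 0, 0, 0, 0], [0, 0, -10, 0, 0, 0, 0], [0, 0, 0, 0, 0, 0, 0]],
])

```text
t: 25.65
ee_pos: [0.5102, -0.0774, 0.0239]
eef_rot: [[-0.947, 0.322, 0.011], [0.322, 0.947, 0.001], [-0.01, 0.005, -1.0]]
force: [0.6, -1.3, 0.6]
width: 0.043
```

>>> play_rows([
  [[-4, -1, -5, 0, 0.6, 0, 0], [0, 0, -3, 0, 0, 0, 0], [0, 0, 0, 0, 0, 0, 0]],
])

```text
t: 25.95
ee_pos: [0.5071, -0.078, 0.0174]
eef_rot: [[-0.947, 0.322, 0.002], [0.322, 0.947, 0.002], [-0.002, 0.002, -1.0]]
force: [-0.4, 0.8, 0.9]
width: 0.0426
```

>>> play_rows([
  [[0, 0, -1.5, 0, 0, 0, 0], [0, 0, 0, 0, 0, 0, 1], [0, 0, 0, 0, 0, 0, 1], [0, 0, 0, 0, 0, 0, 1], [0, 0, 0, 0, 0, 0, 1], [0, 0, 0, 0, 0, 0, 1], [0, 0, 0, 0, 0, 0, 1], [0, 0, 20, 0, 0, 0, 1], [0, 0, 40, 0, 0, 0, 1], [0, 0, 45, 0, 0, 0, 1], [0, 0, 0, 0, 0, 0, 1]],
])

```text
t: 27.05
ee_pos: [0.5037, -0.0788, 0.121]
eef_rot: [[-0.947, 0.322, -0.007], [0.322, 0.947, 0.001], [0.007, -0.001, -1.0]]
force: [1.2, 0.3, -6.2]
width: 0.021
```

>>> play_rows([
  [[2, 34, 1, 0, 0, 1.75, 1], [2, 34, 1, 0, 0, 1.75, 1], [2, 34, 1, 0, 0, 1.75, 1], [2, 34, 1, 0, 0, 1.75, 1], [2, 34, 1, 0, 0, 1.75, 1], [2, 34, 1, 0, 0, 1.75, 1], [2, 34, 1, 0, 0, 1.75, 1], [2, 34, 1, 0, 0, 1.75, 1], [2, 34, 1, 0, 0, 1.75, 1], [2, 34, 1, 0, 0, 1.75, 1], [2, 34, 1, 0, 0, 1.75, 1], [2, 34, 1, 0, 0, 1.75, 1], [0, 34, 1, 0, 0, 1.75, 1], [0, 0, 0, 0, 0, 0, 1], [0, 0, 0, 0, 0, 0, 1]],
])

```text
t: 28.55
ee_pos: [0.5127, 0.3598, 0.1052]
eef_rot: [[-0.997, -0.074, -0.034], [-0.073, 0.996, -0.043], [0.037, -0.04, -0.999]]
force: [-0.6, -1.1, -5.4]
width: 0.0205
```

```bash
python3 w.py w8 tray_two:529.7:334.3:3.9:0
```

```text
tcp [512.7 359.8 105.2] yaw -175.8 w 20.5 tilt [-1.92 -2.47] t 28.55
tray_two 0.68 xy [527.9 333.7] yaw 4.2 err 0.039
```

View pics/w8.png

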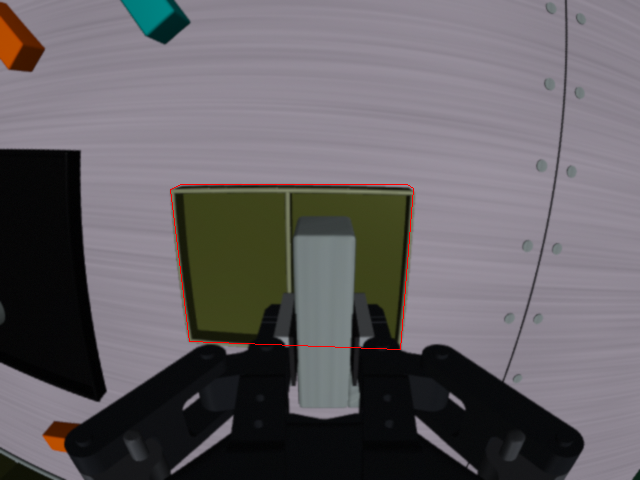

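tray_two shows at (172–412, 186–348) and the fit agrees. The footed bar is held level over its right-hand compartment.

>>> play_rows([
  [[15, 9, 0, 2.5, -1.9, 0, 1], [0, 0, -25, 0, 0, 0, 1], [0, 0, -25, 0, 0, 0, 1], [0, 0, 0, 0, 0, 0, 1], [0, 0, 0, 0, 0, 0, 1]],
])

```text
t: 29.15
ee_pos: [0.5299, 0.3613, 0.0526]
eef_rot: [[-0.998, -0.067, 0.0], [-0.067, 0.998, -0.004], [-0.0, -0.004, -1.0]]
force: [0.4, 0.5, -4.2]
width: 0.0207
```

>>> play_rows([
  [[-2, 7.5, 0, 0.2, 0, 0, 1], [0, 0, -16, 0, 0, 0, 1], [0, 0, -12, 0, 0, 0, 1], [0, 0, 0, 0, 0, 0, 1]],
])

```text
t: 29.55
ee_pos: [0.529, 0.3698, 0.0253]
eef_rot: [[-0.998, -0.066, 0.003], [-0.066, 0.998, 0.003], [-0.004, 0.002, -1.0]]
force: [-0.4, -0.5, -5.7]
width: 0.0207
```

>>> play_rows([
  [[-0.5, -1, -5, -0.2, 0.2, 0, 1], [0, 0, -3, 0, 0, 0, 1], [0, 0, -1, 0, 0, 0, 1], [0, 0, 0, 0, 0, 0, 1]],
])

```text
t: 29.95
ee_pos: [0.5287, 0.3692, 0.017]
eef_rot: [[-0.998, -0.066, 0.001], [-0.066, 0.998, -0.001], [-0.0, -0.001, -1.0]]
force: [1.0, 0.8, -5.3]
width: 0.0209
```

>>> play_rows([
  [[0, 0, -1, 0, 0, 0, 1], [0, 0, 0, 0, 0, 0, 0.29], [0, 0, 0, 0, 0, 0, 0.29], [0, 0, 0, 0, 0, 0, 0.29], [0, 0, 20, 0, 0, 0, 0.29], [0, 0, 40, 0, 0, 0, 0.29], [0, 0, 45, 0, 0, 0, 0.2], [-1, -36, 5, 0, 0, -2.3, 0.2], [-1, -36, 0, 0, 0, -2.3, 0.2], [-1, -36, 0, 0, 0, -2.3, 0.2], [-1, -36, 0, 0, 0, -2.3, 0.2], [-1, -36, 0, 0, 0, -2.3, 0.2], [-1, -36, 0, 0, 0, -2.3, 0.2], [-1, -36, 0, 0, 0, -2.3, 0.2], [-1, -36, 0, 0, 0, -2.3, 0.2], [0, -36, 0, 0, 0, -2.3, 0.2], [0, -30, 0, 0, 0, -2.3, 0.2], [0, 0, 0, 0, 0, 0, 0.2], [0, 0, 0, 0, 0, 0, 0.2]],
])

```text
t: 31.85
ee_pos: [0.5226, 0.0136, 0.1573]
eef_rot: [[-0.94, 0.339, 0.035], [0.34, 0.94, 0.012], [-0.029, 0.023, -0.999]]
force: [0.1, 1.1, 0.8]
width: 0.0343
```

```bash
python3 w.py w9 cupped_set:507.6:14.3:-18.5:11; python3 - <<'E'
from h import *
c=viewer.read_camera('scene'); im=c['image'][...,::-1]
cv2.imwrite('pics/s4.png',cv2.resize(im[180:450,240:560],None,fx=2.2,fy=2.2,interpolation=cv2.INTER_CUBIC))
E
```

```text
tcp [522.6  13.6 157.3] yaw 160.1 w 34.3 tilt [2.03 0.67] t 31.85
cupped_set 0.68 xy [508.3  14.6] yaw -19.5 err 0.078
```

View pics/s4.png

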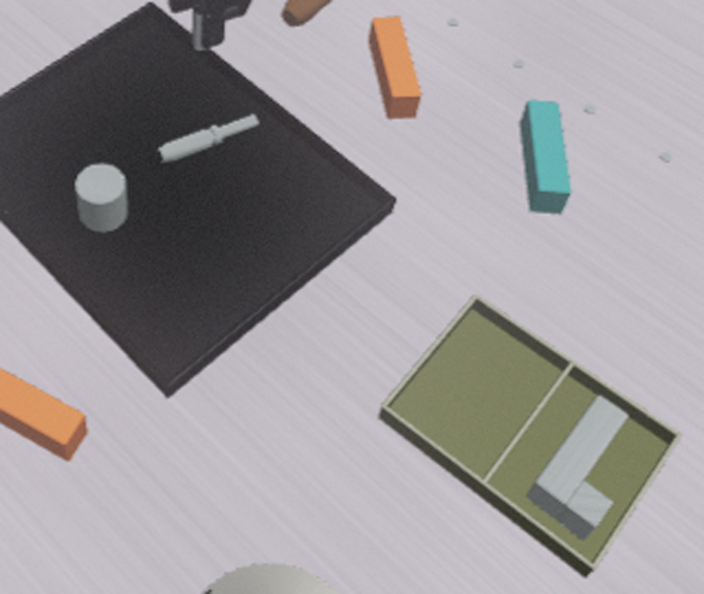

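View pics/w9.png

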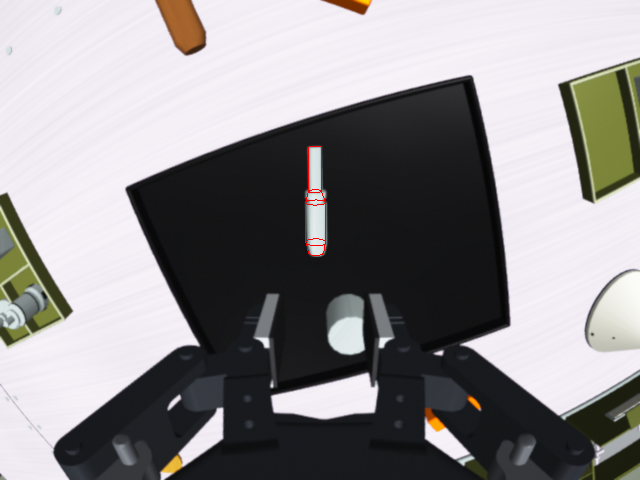

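The footed bar lies flat in the far compartment of tray_two. The cupped set fit (305–327, 147–256) is good, with the drum clear at (347,325).

>>> play_rows([
  [[-1.5, -3, -25, -0.7, 2, 0.9, 0.2], [0, 0, -40, 0, 0, 0, 0.2], [0, 0, -35, 0, 0, 0, 0.2], [0, 0, -15, 0, 0, 0, 0.2], [0, 0, 0, 0, 0, 0, 0.2], [0, 0, 0, 0, 0, 0, 0.2]],
])

```text
t: 32.6
ee_pos: [0.5236, 0.0223, 0.0409]
eef_rot: [[-0.951, 0.309, 0.006], [0.309, 0.951, 0.007], [-0.003, 0.008, -1.0]]
force: [0.4, -0.7, 0.9]
width: 0.0338
```

>>> play_rows([
  [[-2.5, -12.5, 0, -0.4, 0.3, -1, 0.2], [0, 0, 0, 0, 0, 0, 0.2], [0, 0, -10, 0, 0, 0, 0.2], [0, 0, 0, 0, 0, 0, 0.2]],
])

```text
t: 33.0
ee_pos: [0.5231, 0.0096, 0.0336]
eef_rot: [[-0.945, 0.327, 0.006], [0.327, 0.945, -0.0], [-0.006, 0.002, -1.0]]
force: [-1.1, 0.5, 0.3]
width: 0.0345
```

```bash
python3 w.py w10 cupped_set:508.3:14.6:-19:11
```

```text
tcp [523.1   9.6  33.6] yaw 160.9 w 34.5 tilt [ 0.34 -0.  ] t 33.0
cupped_set 0.58 xy [508.1  14.8] yaw -18.6 err 0.044
```

>>> play_rows([
  [[-1.5, 0.5, -9, 0, 0.3, 0, 0.2], [-0.5, 0, -7, 0, 0, 0, 0.2], [-0.5, 0, -3, 0, 0, 0, 0.2], [0, 0, 0, 0, 0, 0, 0.2]],
])

```text
t: 33.5
ee_pos: [0.5209, 0.0112, 0.0135]
eef_rot: [[-0.945, 0.326, 0.001], [0.326, 0.945, 0.001], [-0.001, 0.002, -1.0]]
force: [-0.2, -0.6, 0.6]
width: 0.034
```

>>> play_rows([
  [[0, 0, -1.5, 0, 0, 0, 0.2], [0, 0, 0, 0, 0, 0, 1], [0, 0, 0, 0, 0, 0, 1], [0, 0, 0, 0, 0, 0, 1], [0, 0, 0, 0, 0, 0, 1], [0, 0, 0, 0, 0, 0, 1], [0, 0, 15, 0, 0, 0, 1], [0, 0, 35, 0, 0, 0, 1], [0, 0, 45, 0, 0, 0, 1], [0, 0, 0, 0, 0, 0, 1]],
])

```text
t: 34.5
ee_pos: [0.5198, 0.0116, 0.1089]
eef_rot: [[-0.946, 0.325, -0.002], [0.325, 0.946, 0.002], [0.002, 0.001, -1.0]]
force: [1.5, -0.1, -1.5]
width: 0.0133
```

>>> play_rows([
  [[3, 32, 2, 0, 0, 2.5, 1], [3, 32, 2, 0, 0, 2.5, 1], [3, 32, 2, 0, 0, 2.5, 1], [3, 32, 2, 0, 0, 2.5, 1], [3, 32, 2, 0, 0, 2.5, 1], [3, 32, 2, 0, 0, 2.5, 1], [3, 32, 2, 0, 0, 2.5, 1], [3, 32, 2, 0, 0, 2.5, 1], [2, 26, 2, 0, 0, 2.5, 1], [0, 0, 0, 0, 0, 0, 1], [0, 0, 0, 0, 0, 0, 1]],
])

```text
t: 35.6
ee_pos: [0.5431, 0.2979, 0.1209]
eef_rot: [[-0.998, -0.07, -0.003], [-0.07, 0.998, -0.01], [0.004, -0.009, -1.0]]
force: [-0.6, -1.3, -1.3]
width: 0.0138
```

```bash
python3 w.py w11 cupped_set:531:296:3.9:105
```

```text
tcp [543.1 297.9 120.9] yaw -176.0 w 13.8 tilt [-0.2  -0.55] t 35.6
cupped_set 0.68 xy [531.9 296.1] yaw 4.6 err 0.183
```

View pics/w11.png

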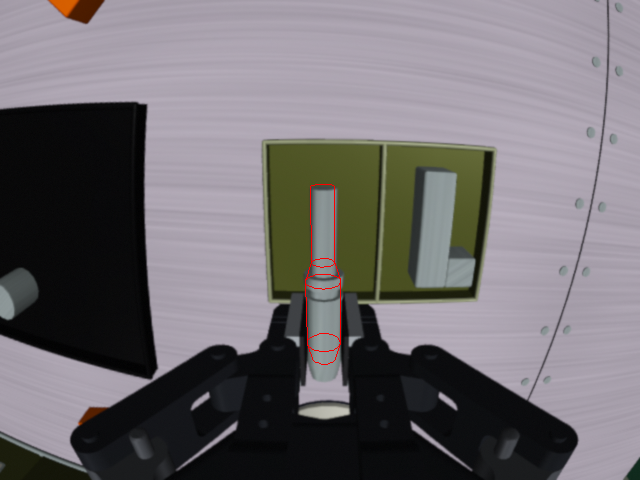

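The cupped set is held level over the left compartment, and the footed bar sits flat in the right one. Lowering.

>>> play_rows([
  [[2, -2, -20, 0.5, -0.2, 0, 1], [0, 0, -30, 0, 0, 0, 1], [0, 0, -25, 0, 0, 0, 1], [0, 0, 0, 0, 0, 0, 1], [0, 0, 0, 0, 0, 0, 1]],
])

```text
t: 36.2
ee_pos: [0.5475, 0.2876, 0.0442]
eef_rot: [[-0.998, -0.061, 0.002], [-0.061, 0.998, -0.005], [-0.002, -0.005, -1.0]]
force: [0.1, 0.4, -0.4]
width: 0.0134
```

>>> play_rows([
  [[-2, 8.5, 0, 0.3, 0, 0.4, 1], [0, 0, -14, 0, 0, 0, 1], [0, 0, -10, 0, 0, 0, 1], [0, 0, -2, 0, 0, 0, 1], [0, 0, 0, 0, 0, 0, 1]],
])

```text
t: 36.7
ee_pos: [0.5471, 0.2974, 0.0197]
eef_rot: [[-0.998, -0.067, 0.007], [-0.067, 0.998, 0.003], [-0.007, 0.003, -1.0]]
force: [-0.3, 0.5, -0.6]
width: 0.0135
```

>>> play_rows([
  [[-1, -1, -4, -0.2, 0.4, 0, 1], [0, 0, -2.5, 0, 0, 0, 1], [0, 0, 0, 0, 0, 0, 1]],
])

```text
t: 37.0
ee_pos: [0.5462, 0.2965, 0.0129]
eef_rot: [[-0.998, -0.067, -0.001], [-0.067, 0.998, -0.0], [0.001, -0.0, -1.0]]
force: [0.1, -0.8, 0.2]
width: 0.0136
```

>>> play_rows([
  [[0, 0, -0.8, 0, 0, 0, 1], [0, 0, 0, 0, 0, 0, 1], [0, 0, 0, 0, 0, 0, 0.6], [0, 0, 0, 0, 0, 0, 0.3], [0, 0, 0, 0, 0, 0, 0.25], [0, 0, 0, 0, 0, 0, 0.25], [0, 0, 15, 0, 0, 0, 0.25], [0, 0, 40, 0, 0, 0, 0.25], [0, 0, 45, 0, 0, 0, 0.25], [-30, 0, 40, 0, 0, 0, 0.25], [-45, -40, 0, 0, 0, 0, 0.25], [-45, -40, 0, 0, 0, 0, 0.25], [0, -40, 0, 0, 0, 0, 0.25], [0, 0, 0, 0, 0, 0, 0.25], [0, 0, 0, 0, 0, 0, 0.25]],
])

```text
t: 38.5
ee_pos: [0.4312, 0.184, 0.1645]
eef_rot: [[-0.997, -0.07, 0.008], [-0.07, 0.998, 0.005], [-0.009, 0.005, -1.0]]
force: [-1.0, 1.1, -0.8]
width: 0.0318
```

```bash
python3 - <<'E'
from h import *
S={n:viewer.read_camera(n) for n in('scene','side')}
E={'cupped_set':(532,295.5,11),'footed_bar':(527.3,368.7,3),'straight_bar':(426,-344,3),'flush_set':(500.4,-371.5,3),'countersink':(495.4,-304.7,3),'drum_bar':(614,5.5,3)}
for t,(x,y,z0) in E.items():
    vs=[]
    for n,c in S.items():
        for d in viewer.trace(n,t):
            w=ray_plane(d['xy'],c,(z0+np.vstack(M[t])[:,2].mean())/1000)*1000
            if d['p']>.3 and np.hypot(*(w[:2]-[x,y]))<35: vs.append((d['region'].astype(np.float32),lambda P,c=c:proj(P,c)));break
    if vs: r=fit(t,vs,[x,y],z0,np.arange(0,2*np.pi,np.pi/12)); print(t,len(vs),np.round(r.x[:2],1),round(np.degrees(r.x[2])),round(r.fun,3))
    else: print(t,'none')
a=S['scene']['image'][...,::-1][280:450,390:570]; b=S['side']['image'][...,::-1][100:480,210:410]
cv2.imwrite('pics/fin.png',np.hstack([cv2.resize(a,(420,397)),cv2.resize(b,(209,397))])) 
E
```

```text
cupped_set 2 [534.5 297.8] 4 0.192
footed_bar 2 [527.2 369.9] 3 0.087
straight_bar 2 [ 428.  -345.2] 95 0.073
flush_set 2 [ 500.1 -371.5] 40 0.122
countersink 2 [ 496.4 -304. ] 0 0.093
drum_bar 2 [615.1   7.2] 39 0.094
```

View pics/fin.png

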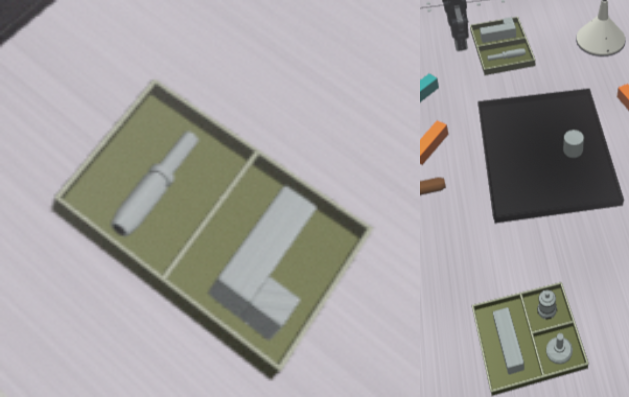

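All five tools are flat in the right compartments, the drum hasn't moved, and the robot is clear of everything. Handing in.

```bash
python3 -c "
from station import ctrl
print(ctrl.finish_job())"
```

```text
the job is handed in; nothing more can be done
None
```

I made up both riveting kits and handed the job in at about 39 s of the 128 s allowed.

- **Flush kit (three-compartment tray):** the straight bar is in the long compartment. The countersink cage and flush set stand upright in the two square ones.
- **Round-head kit (two-compartment tray):** the footed bar lies flat in one compartment and the cupped set in the other.
- **Left alone:** the drum bar is still standing in the pan, and the gripper was clear of everything at hand-in.

**Last checks:** the final scene and side pictures, with poses fitted to them, put every tool inside its compartment, within about 3 mm of where I aimed. The drum is within about 2 mm of its first measured position. The cupped set's fit was the loosest, with a 0.19 silhouette error against about 0.1 for the others. The picture clearly shows it lying flat inside its compartment. No check failed.

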